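Third hand for the feeder panel's junction box lid

TASK

Pick up the grey junction box lid and seat it over the two pegs beside the knob on the pale blue control panel, then press it down on the sprung frame with a steady push of about 12 N, as a third hand for me to drive the screws. Do not bottom out the springs; keep the push steady for at least three seconds and finish while still holding the lid pressed down: do not let go. Leave the knob at its setting and the relay can, plunger and rubber foot where they lie.

Things in the scene. Friction and masses are not known exactly. Their poses are not given: they have to be found in the camera images.
- lid: Grey plastic junction box lid, loose, lying flat on the shelf, about 0.12 kg: a plate 80 (x) x 110 (y) x 8 mm with a solid grip ridge on top, centred, 24 mm wide (x), 50 mm long (y), rising from 8 to 34 mm above the underside. Two through holes of 12 mm diameter on the y axis at y = -38 and +38 mm. Origin: centre of the underside, z up. It fits either way round (half turn about z).
- panel: Pale blue steel control panel lying fixed on the shelf, 160 (x) x 260 (y) x 45 mm high; origin: centre of its underside. It cannot be moved. On its top face: the knob, centred at y = -75 mm; the sprung frame, centred at y = +50 mm; and two fixed upright steel pegs at x = 0, y = +12 and y = +88 mm, 9 mm in diameter, standing 36 mm above the panel's top face, the last 10 mm tapering to 4 mm.
- seat (a point): Fixed point on the panel midway between the two pegs, at the height of the unpressed frame's top (63 mm above the shelf, 18 mm above the panel's top face); axes as the panel's, pegs along y at -38 and +38 mm. The lid's origin is here, its y axis along this y (either way), when it just rests on the frame unpressed; the pegs' tips are 18 mm higher. Does not move with the frame.
- frame (a joint): How far the sprung aluminium frame has sunk, m. The frame is a rectangle 76 (x) x 106 (y) mm with 5 mm walls around the pegs; the lid rests on it. 0 = up; it takes 3 N to start it down, then 1.2 N more for each mm (12 N, lid's weight included, at 7.5 mm); it hits its stop at 15 mm (21 N).
- knob (a joint): Large black ribbed knob on the panel, 60 mm in diameter, its top 73 mm above the shelf; angle in rad, 0 = its middle setting. Leave alone.
- relay: Copper relay can, upright, 36 mm in diameter, 53 mm high; origin: centre of the underside. Leave alone.
- plunger: Brass solenoid plunger standing on end, 26 mm in diameter, 55 mm high; origin: centre of the underside. Leave alone.
- foot: Black rubber foot, 40 mm in diameter, 22 mm high; origin: centre of the underside. Leave alone.
There are look-alikes about, which are no part of the job. Of the things like the lid, leave any that is orange or pink; of the rest the larger one is meant.

How it is judged:
By the outcome, as a careful person would: the job done as asked, in the order asked, and still so for the second after the job is handed in, while the arm keeps its last pose, push and grip.
It also fails if it takes over 54 s, if anything falls off the work surface, if the arm or the gripper's body presses on something with over 40 N, if the wrist force passes 120 N, or if a joint passes its speed limit or range.

ROBOT

A 7-joint arm with a two-finger parallel gripper is mounted at the origin on the work surface. World frame = base frame: x ahead of the robot, y to its left, z up, the work surface at z = 0. Lengths are in m, angles in degrees, forces in N, time in s.
With the tool pointing down it reaches from about 0.425 to 0.875 m from the base axis. Payload 4.7 kg.
Tool frame: the origin (TCP) lies midway between the tips of the shut fingers; the grasp point (between the pads) lies 19 mm behind it; z points along the fingers, y is the direction in which the jaws open and shut (so a half turn about z gives the same grasp; the last joint's range is limited). The gripper opens to 87 mm and grips with 3 to 60 N. Pads are 19 mm wide; open, the fingers measure 117 mm over their backs; the gripper's body (75 mm by 190 mm) begins 51 mm behind the grasp point.
Start: joints at [-69.838, 18.392, -4.016, 83.108, 1.295, 78.541, -3.26], TCP at [0.215, 0.613, 0.223] pointing down, gripper open.
Joint ranges: [-163.93, 163.93], [-17.29, 119.83], [-79.2, 71.16], [3.27, 140.29], [-89.18, 269.18], [5.43, 117.66], [-154.24, 154.24]. Speed limits (degrees/s): [147.25, 147.25, 180, 180, 180, 180, 180].

INTERFACE

Orientations are given as [roll, pitch, yaw] about the fixed x, y, z axes, in that order (R = Rz(yaw) Ry(pitch) Rx(roll)).
In Python, from cell import env gives the robot as it stands. The module is installed in compiled form; this text tells all that it offers.
- The arm moves only by the tool servo_tool, never from a script. Its argument "plan" is a list of rows, each a list of 3 entries, a list of its own where there are three numbers: the opening, from 0 (shut) to 1 (fully open), then the shift along the tool's x, y, z in cm, then the turn, a rotation vector about the tool's x, y, z in degrees. A call has 1 to 20 rows; each row shifts and turns the pose as measured when the row begins, along the tool's axes as they then stand; what a row does not reach is not made up. A row lasts 1/12 s, in which the tool goes at most 41.7 mm and 7.16 degrees, less where a joint would pass 70% of its speed; a pose out of reach is approached as far as the arm can. A call is refused whole if a number of a shift passes 4.17 or a number of a turn 7.16, either way. A call with a gripper value outside its range is refused whole. The fingers move at their own pace and stop on an object; "force" is the grip in N (left out, the last holds). Time passes only in rows, so rows that do not move let the fingers close. It gives the time, the measured TCP pose, the force and the opening at its end, in the units of the state.
- env.get_obs(): the state, without advancing time (a new reading comes with each control period).
- env.read_camera(name): name is "scene" or "top" or "wrist"; returns a dict with "image" (420x560x3 uint8, blue, green, red), "fx", "fy", "cx", "cy" (pixels), "k1" (the pictures are not rectified: a ray, as slopes to the right and down, at radius r is drawn at 1 + k1 r^2 times it, then the intrinsics apply), "rvec" (rotation vector, rad) and "tvec" (3), from world to camera coordinates, as OpenCV has them; the wrist camera has in their place "T_tool_cam" (4x4, takes a point from camera to tool coordinates, whose origin is the TCP and whose axes are the flange's). Camera axes: x right, y down, z forward; pixel columns grow to the right and rows downward; lengths in m; the calibration is good to about 2 mm. A picture is of the moment at which its call begins: read the wrist's pose just before it. There is no depth.
- env.sign_off(): hands the job in, once; it reports no verdict.
The state is a dict: "time_s": time; "qpos": joint angles; "joint_velocities": joint speeds; "effort": joint torques, N m; "tool_pos": TCP position; "tool_rot": TCP orientation; "force": force on the tool from outside, world axes, zero at the start; "wrist_torque": the same for the moment, N m; "grip_width": finger opening in m.
Only numpy, scipy, OpenCV 4.12 (cv2) and the standard library are available. Lean on these libraries where they do the work, as an engineer would, in place of code of your own. Each camera call takes 0.05 s, during which the arm holds its last target. There are 200 camera calls.

## Working session

There is one attempt and no reset: what is moved stays moved. The work goes in short steps, Python scripts to look and compute and a tool call to move; the robot and the scene stay as the last step left them, time stands still between calls to the robot, and variables do not carry over. Pictures are saved under pics/ and viewed, about 8 in all and at most 12, crops included, and the job is handed in when it is done.

Besides the shell and the picture viewer there is one more tool, called after ">>>" as name(argument=value, ...) on one line, values as JSON. servo_tool: Moves the arm, as the interface text tells. Its arguments: {"type":"object","properties":{"plan":{"type":"array"},"force":{"type":"number"}},"required":["plan"]}

```bash
mkdir -p pics; cat > h.py <<'E'
import numpy as np, cv2
from cell import env
from scipy.spatial.transform import Rotation as R
def campose(c,o=None):
    if "rvec" in c:
        M=cv2.Rodrigues(np.array(c["rvec"],float))[0]; t=np.array(c["tvec"],float).ravel()
        return M.T,-M.T@t
    T=np.array(c["T_tool_cam"]); Rt=R.from_euler('xyz',o["tool_rot"],degrees=True).as_matrix()
    return Rt@T[:3,:3],Rt@T[:3,3]+np.array(o["tool_pos"])
def cast(c,uv,z,o=None):
    Rc,p=campose(c,o); uv=np.atleast_2d(uv).astype(float); out=[]
    for u,v in uv:
        d=np.array([(u-c["cx"])/c["fx"],(v-c["cy"])/c["fy"]]); x=d.copy()
        for _ in range(20): x=d/(1+c["k1"]*(x@x))
        r=Rc@np.array([x[0],x[1],1]); out.append(p+r*(z-p[2])/r[2])
    return np.array(out)
def proj(c,P,o=None):
    Rc,p=campose(c,o); q=(np.atleast_2d(P)-p)@Rc; x=q[:,:2]/q[:,2:]; x=x*(1+c["k1"]*(x**2).sum(1,keepdims=True))
    return x*[c["fx"],c["fy"]]+[c["cx"],c["cy"]]
E
python3 - <<'E'
from h import *
o=env.get_obs(); print(o)
for n in("top","scene"):
    c=env.read_camera(n); cv2.imwrite(f"pics/{n}0.png",c["image"]); print(n,{k:v for k,v in c.items() if k!="image"},campose(c,o)[1])
E
```

```text
{'time_s': 0.0, 'qpos': array([-69.83829422,  18.43986416,  -4.01446037,  83.17505437,
         1.2963584 ,  78.54124463,  -3.25900352]), 'joint_velocities': array([ 0.00558443,  0.04176717, -0.05352767,  0.05309217, -0.03348426,
       -0.01089127,  0.00771056]), 'effort': array([ 6.47969409e-04, -4.91300547e+01, -4.03643483e-01, -3.12522876e+01,
       -6.38059666e-02,  4.38025407e-02,  1.81812579e-04]), 'tool_pos': array([0.21529317, 0.61271789, 0.22145093]), 'tool_rot': array([-1.79889152e+02,  7.45139954e-03,  1.60648306e+02]), 'force': array([ 0.52241256, -0.07108959, -0.88413226]), 'wrist_torque': array([-0.00613902,  0.00845683,  0.01522183]), 'grip_width': 0.08709762436824652}
top {'fx': 489.01623866906783, 'fy': 489.01623866906783, 'cx': 278.6402089265217, 'cy': 215.3697581179776, 'k1': -0.1654813391429666, 'rvec': array([ 2.16136629, -2.13658205,  0.13864878]), 'tvec': array([0.02615453, 0.5456773 , 0.97656849])} [0.40933881 0.02580052 1.04110992]
scene {'fx': 466.13780586261385, 'fy': 466.13780586261385, 'cx': 280.5798497747808, 'cy': 207.61956784570927, 'k1': -0.15325225509549503, 'rvec': array([ 2.16308851,  1.1511107 , -0.42557859]), 'tvec': array([-0.30645365, -0.27262085,  1.14594377])} [ 0.96982654 -0.30243304  0.67036843]
```

View pics/top0.png

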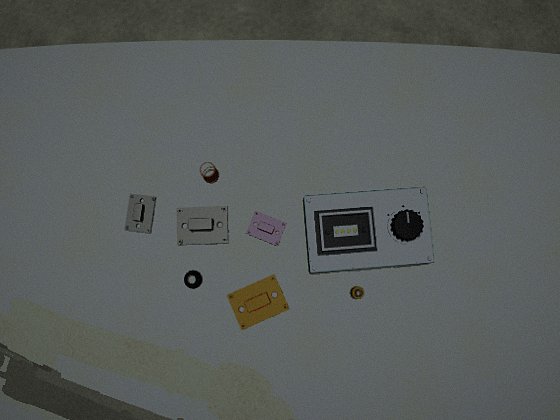

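View pics/scene0.png

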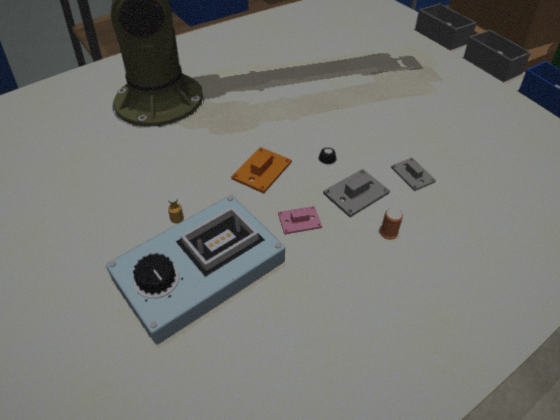

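Top view: the large grey lid is at about (203,225), with the small grey one at (140,213) and the panel at about (369,230). The frame is at (346,230) and the knob at (406,225). The scene view agrees.

```bash
python3 - <<'E'
from h import *
c=env.read_camera("top"); im=c["image"]
def s(u,v): return im[v,u].tolist()
print("lid",s(185,235),s(190,212),"table",s(240,200),s(165,240),"panel",s(320,200),s(390,260))
bg=cv2.medianBlur(im,3).astype(int)
def rect(box,z,thr):
    x0,y0,x1,y1=box; p=bg[y0:y1,x0:x1]; t=np.median(np.r_[p[0],p[-1]],0)
    m=(np.abs(p-t).sum(2)>thr).astype(np.uint8)
    m=cv2.morphologyEx(m,cv2.MORPH_OPEN,np.ones((3,3)))
    k=max(cv2.findContours(m,0,1)[0],key=cv2.contourArea)
    w=cast(c,k[:,0]+[x0,y0],z)[:,:2]
    r=cv2.minAreaRect((w*1000).astype(np.float32)); print(box,r, "px",cv2.boundingRect(k+[x0,y0])); return r
rect((168,195,242,255),.008,25)
rect((292,175,445,285),.045,25)
print("knob",cast(c,(407,225),.073),"frame",cast(c,(346,230),.063))
for n,uv,z in(("lid",(203,225),.02),("relay",(209,172),.03),("foot",(193,280),.02),("plunger",(357,293),.05),("pink",(267,228),.01),("orange",(258,301),.01)): print(n,cast(c,uv,z))
v=im[175:290,110:445]; cv2.imwrite("pics/crop.png",cv2.convertScaleAbs(cv2.resize(v,None,fx=2.3,fy=2.3,interpolation=2),alpha=1.8))
E
```

```text
lid [84, 88, 88] [87, 89, 87] table [101, 105, 98] [105, 103, 100] panel [112, 106, 102] [107, 102, 95]
(168, 195, 242, 255) ((526.1203002929688, 195.82723999023438), (82.27860260009766, 109.72572326660156), 2.737825870513916) px (177, 206, 52, 40)
(292, 175, 445, 285) ((514.1597900390625, -104.65204620361328), (94.03363037109375, 124.5553970336914), 4.982923984527588) px (314, 207, 64, 49)
knob [[ 0.52377277 -0.22645433  0.073     ]] frame [[ 0.51356411 -0.10384102  0.063     ]]
lid [[0.52531429 0.19204129 0.02      ]]
relay [[0.6375486  0.18147457 0.03      ]]
foot [[0.40941393 0.20979587 0.02      ]]
plunger [[ 0.38728798 -0.12760318  0.05      ]]
pink [[0.52166841 0.05699156 0.01      ]]
orange [[0.36790203 0.07361641 0.01      ]]
```

View pics/crop.png

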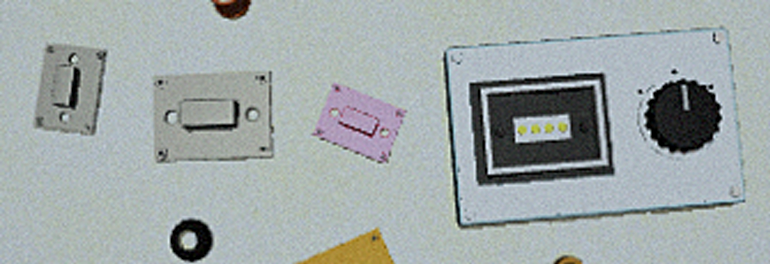

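The rectangle on the grey lid measures 82x110 mm, which matches. Its centre is (0.526, 0.195), yaw +2.7°. The frame centre is about (0.514, -0.104). The knob-to-frame line is 123 mm (125 nominal), yaw about 4.9°. Moving over the lid now.

>>> servo_tool(plan=[[1,[-3.1,-2.1,0],[0,0,0]],[1,[-3.1,-2.1,0],[0,0,0]],[1,[-3.1,-2.1,0],[0,0,0]],[1,[-3.1,-2.1,0],[0,0,0]],[1,[-3.1,-2.1,0],[0,0,0]],[1,[-3.1,-2.1,0],[0,0,0]],[1,[-3.1,-2.1,0],[0,0,0]],[1,[-3.1,-2.1,0],[0,0,0]],[1,[-3.1,-2.1,0],[0,0,0]],[1,[-3.1,-2.1,0],[0,0,0]],[1,[-3.1,-2.1,0],[0,0,0]],[1,[-3.1,-2.1,0],[0,0,0]],[1,[-3.1,-2.1,0],[0,0,0]],[1,[-3.1,-2.1,0],[0,0,0]]])

```text
time_s: 1.32
tool_pos: [0.5322, 0.1828, 0.2144]
tool_rot: [-179.8, -0.5, 161.9]
force: [0.8, 0.6, -0.2]
grip_width: 0.0871
```

>>> servo_tool(plan=[[1,[0,0,0],[0,0,6.9]],[1,[0,0,0],[0,0,6.9]],[1,[0,0,0],[0,0,6.9]],[1,[0,0,0],[0,0,6.9]],[1,[0,0,0],[0,0,6.9]],[1,[0,0,0],[0,0,6.9]],[1,[0,0,0],[0,0,6.9]],[1,[0,0,0],[0,0,6.9]],[1,[0,0,0],[0,0,6.9]],[1,[0,0,0],[0,0,6.9]]])

```text
time_s: 2.15
tool_pos: [0.5372, 0.166, 0.2112]
tool_rot: [-179.3, 0.5, 90.2]
force: [0.7, 0.3, -1.3]
grip_width: 0.0872
```

```bash
python3 - <<'E'
from h import *
o=env.get_obs(); c=env.read_camera("wrist"); cv2.imwrite("pics/w1.png",c["image"])
print(o["tool_pos"],o["tool_rot"],o["force"],np.round(c["T_tool_cam"],3),c["fx"],c["k1"])
P=[[.526,.195,.034],[.528,.157,.008],[.524,.233,.008]]
print(proj(c,P,o))
E
```

```text
[0.53723693 0.1659793  0.21123922] [-179.31234547    0.51738592   90.22848373] [ 0.66090572  0.33535743 -1.29223877] [[ 0.001 -0.968 -0.252  0.069]
 [ 1.     0.001  0.     0.   ]
 [ 0.    -0.252  0.968 -0.162]
 [ 0.     0.     0.     1.   ]] 328.746810696495 -0.00474785378130582
[[275.35938661 154.97639366]
 [278.07305185 185.79452653]
 [274.371745   116.58902807]]
```

View pics/w1.png

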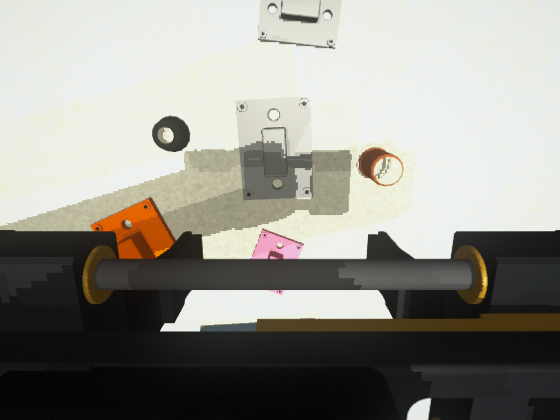

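Wrist view: the lid holes are at about (274,115) and (277,184). Predicted (274,117) and (278,186), so the pose agrees to about 1.5 mm.

```bash
cat >> h.py <<'E'
def togo(p,yaw,o=None):
    o=o or env.get_obs(); Rt=R.from_euler('xyz',o["tool_rot"],degrees=True); Rg=R.from_euler('xyz',[180,0,yaw],degrees=True)
    print("pos",np.round(o["tool_pos"],4),"rot",np.round(o["tool_rot"],2),"F",np.round(o["force"],1),"w",round(o["grip_width"],4),"t",o["time_s"])
    print("shift cm",np.round(Rt.inv().apply(np.array(p)-o["tool_pos"])*100,2),"turn",np.round((Rt.inv()*Rg).as_rotvec(degrees=True),2))
E
python3 - <<'E'
from h import *
o=env.get_obs(); c=env.read_camera("wrist")
g=cv2.cvtColor(c["image"],cv2.COLOR_BGR2GRAY); q=g[90:210,225:325]
# holes: local extreme via circles
for (u,v) in((274,115),(277,184)):
    p=cv2.resize(g[v-10:v+11,u-10:u+11],None,fx=8,fy=8,interpolation=2)
    k=cv2.HoughCircles(p,3,1.5,100,param1=100,param2=.4,minRadius=36,maxRadius=64)
    if k is not None:
        x=k[0,0]/8; uv=(u-10+x[0]-.45,v-10+x[1]-.45); print(uv,x[2],cast(c,uv,.008,o))
togo([.526,.196,.11],92.7,o)
E
```

```text
(np.float32(273.20624), np.float32(114.20625)) 6.375 [[0.52317012 0.23554075 0.008     ]]
(np.float32(277.33124), np.float32(182.26875)) 4.89375 [[0.52715761 0.16112912 0.008     ]]
pos [0.5372 0.166  0.2112] rot [-179.32    0.52   89.91] F [-0.1 -0.6 -0.7] w 0.0868 t 2.2
shift cm [ 3.09 -1.01 10.1 ] turn [-0.7   0.5  -2.79]
```

>>> servo_tool(plan=[[1,[0.8,-0.3,2.5],[-0.2,0.1,-0.7]],[1,[0.8,-0.3,2.5],[-0.2,0.1,-0.7]],[1,[0.8,-0.3,2.5],[-0.2,0.2,-0.7]],[1,[0.8,-0.2,2.5],[-0.1,0.1,-0.7]],[1,[0,0,0],[0,0,0]],[1,[0,0,0],[0,0,0]]])

```text
time_s: 2.75
tool_pos: [0.5257, 0.1978, 0.1095]
tool_rot: [179.7, -0.1, 94.7]
force: [0.8, 0.6, 0.7]
grip_width: 0.087
```

```bash
python3 - <<'E'
from h import *
togo([.5255,.197,.011],93,None)
E
```

```text
pos [0.5257 0.1978 0.1095] rot [ 1.7974e+02 -7.0000e-02  9.4740e+01] F [0.8 0.6 0.7] w 0.087 t 2.75
shift cm [-0.09 -0.08  9.85] turn [ 0.26 -0.08  1.74]
```

>>> servo_tool(plan=[[1,[0,0,2.4],[0.1,0,0.9]],[1,[0,0,2.4],[0.1,0,0.8]],[1,[0,0,2.0],[0,0,0]],[1,[0,0,1.2],[0,0,0]],[1,[0,0,0],[0,0,0]],[1,[0,0,0],[0,0,0]]])

```text
time_s: 3.25
tool_pos: [0.5337, 0.1981, 0.0363]
tool_rot: [179.2, -0.3, 93.4]
force: [0.7, -0.5, 0.7]
grip_width: 0.0868
```

```bash
python3 - <<'E'
from h import *
togo([.5255,.197,.011],93,None)
E
```

```text
pos [0.5337 0.1981 0.0363] rot [179.25  -0.31  93.36] F [ 0.7 -0.5  0.7] w 0.0868 t 3.25
shift cm [-0.08 -0.85  2.52] turn [ 0.75 -0.32  0.36]
```

>>> servo_tool(plan=[[1,[-0.1,-0.8,0],[0.7,-0.3,0.3]],[1,[0,0,0.8],[0,0,0]],[1,[0,0,0.7],[0,0,0]],[1,[0,0,0.4],[0,0,0]],[1,[0,0,0],[0,0,0]],[1,[0,0,0],[0,0,0]]])

```text
time_s: 3.75
tool_pos: [0.5288, 0.1978, 0.0211]
tool_rot: [179.6, -0.2, 93.1]
force: [0.3, -0.5, -0.7]
grip_width: 0.0869
```

```bash
python3 - <<'E'
from h import *
togo([.5255,.197,.011],93,None)
E
```

```text
pos [0.5288 0.1978 0.0211] rot [179.57  -0.21  93.08] F [ 0.3 -0.5 -0.7] w 0.0869 t 3.75
shift cm [-0.06 -0.34  1.01] turn [ 0.43 -0.21  0.07]
```

>>> servo_tool(plan=[[1,[-0.1,-0.3,0.3],[0.4,-0.2,0]],[1,[0,0,0.3],[0,0,0]],[1,[0,0,0.3],[0,0,0]],[1,[0,0,0],[0,0,0]],[1,[0,0,0],[0,0,0]]])

```text
time_s: 4.17
tool_pos: [0.5257, 0.1966, 0.0113]
tool_rot: [-180.0, 0.0, 93.1]
force: [0.3, 0.2, 0.6]
grip_width: 0.0871
```

```bash
python3 - <<'E'
from h import *
togo([.5255,.197,.011],93,None)
E
```

```text
pos [0.5257 0.1966 0.0113] rot [-1.7999e+02  1.0000e-02  9.3090e+01] F [0.3 0.2 0.6] w 0.0871 t 4.1667
shift cm [ 0.04 -0.02  0.03] turn [-0.01  0.01  0.09]
```

Excellent alignment; closing the gripper.

>>> servo_tool(plan=[[0,[0,0,0],[0,0,0]],[0,[0,0,0],[0,0,0]],[0,[0,0,0],[0,0,0]],[0,[0,0,0],[0,0,0]],[0,[0,0,0],[0,0,0]],[0,[0,0,0],[0,0,0]],[0,[0,0,0],[0,0,0]],[0,[0,0,0],[0,0,0]],[0,[0,0,0],[0,0,0]],[0,[0,0,0],[0,0,0]]], force=45)

```text
time_s: 5.0
tool_pos: [0.5261, 0.1968, 0.0118]
tool_rot: [180.0, -0.0, 93.1]
force: [-0.3, 0.4, -0.1]
grip_width: 0.0282
```

```bash
python3 - <<'E'
from h import *
togo([.5255,.197,.011],93,None)
E
```

```text
pos [0.5261 0.1968 0.0118] rot [ 1.7996e+02 -1.0000e-02  9.3080e+01] F [-0.3  0.4 -0.1] w 0.0282 t 5.0
shift cm [ 0.03 -0.06  0.08] turn [ 0.04 -0.01  0.08]
```

>>> servo_tool(plan=[[0,[0,0,0],[0,0,0]],[0,[0,0,0],[0,0,0]],[0,[0,0,0],[0,0,0]],[0,[0,0,0],[0,0,0]]])

```text
time_s: 5.33
tool_pos: [0.5259, 0.1967, 0.0118]
tool_rot: [180.0, -0.0, 93.1]
force: [-0.6, -0.2, 0.3]
grip_width: 0.0238
```

>>> servo_tool(plan=[[0,[0,0,-1],[0,0,0]],[0,[0,0,-2],[0,0,0]],[0,[0,0,-2.5],[0,0,0]],[0,[0,0,-2.5],[0,0,0]],[0,[0,0,-2.5],[0,0,0]],[0,[0,0,-2],[0,0,0]],[0,[0,0,0],[0,0,0]],[0,[0,0,0],[0,0,0]]])

```text
time_s: 6.0
tool_pos: [0.5237, 0.1951, 0.1433]
tool_rot: [-179.8, 0.2, 93.0]
force: [-0.6, 0.5, -2.3]
grip_width: 0.0239
```

```bash
python3 - <<'E'
from h import *
togo([.514,-.104,.13],95,None)
E
```

```text
pos [0.5237 0.1951 0.1433] rot [-1.7975e+02  1.5000e-01  9.3020e+01] F [-0.6  0.5 -2.3] w 0.0239 t 6.0
shift cm [-29.81  -2.54   1.42] turn [-0.25  0.15 -1.98]
```

>>> servo_tool(plan=[[0,[-2,-0.1,-0.4],[0,0,-0.1]],[0,[-3,-0.1,-0.4],[0,0,-0.1]],[0,[-3,-0.2,-0.4],[0,0,-0.2]],[0,[-3,-0.2,-0.4],[0,0,-0.2]],[0,[-3,-0.2,-0.4],[0,0,-0.2]],[0,[-3,-0.2,-0.4],[0,0,-0.2]],[0,[-3,-0.2,-0.4],[0,0,-0.2]],[0,[-3,-0.2,-0.4],[0,0,-0.2]],[0,[-3,-0.2,-0.4],[0,0,-0.2]],[0,[-3,-0.2,-0.4],[0,0,-0.2]],[0,[-3,-0.2,-0.4],[0,0,-0.2]],[0,[-3,-0.2,-0.4],[0,0,0]],[0,[-2,0,0],[0,0,0]],[0,[-1,0,0],[0,0,0]],[0,[0,0,0],[0,0,0]],[0,[0,0,0],[0,0,0]]])

```text
time_s: 7.33
tool_pos: [0.5173, -0.2012, 0.1751]
tool_rot: [-178.1, 0.2, 95.3]
force: [-0.1, 0.0, -1.3]
grip_width: 0.0234
```

```bash
python3 - <<'E'
from h import *
o=env.get_obs(); c=env.read_camera("wrist"); cv2.imwrite("pics/w2.png",c["image"])
cv2.imwrite("pics/w2c.png",cv2.resize(c["image"][:260,130:430],None,fx=2.3,fy=2.3,interpolation=2))
togo([.523,-.209,.19],95,o)
a=np.radians(4.9); y=np.array([-np.sin(a),np.cos(a),0])
print(proj(c,[np.array([.514,-.104,.081])+s*.038*y for s in(1,-1)],o))
t=env.read_camera("top"); cv2.imwrite("pics/t2.png",t["image"])
E
```

```text
pos [ 0.5173 -0.2012  0.1751] rot [-178.09    0.19   95.35] F [-0.1  0.  -1.3] w 0.0234 t 7.3333
shift cm [-0.83  0.44 -1.5 ] turn [-1.91  0.19  0.34]
[[297.20470126  18.69684249]
 [295.32187921 129.30891468]]
```

View pics/w2c.png

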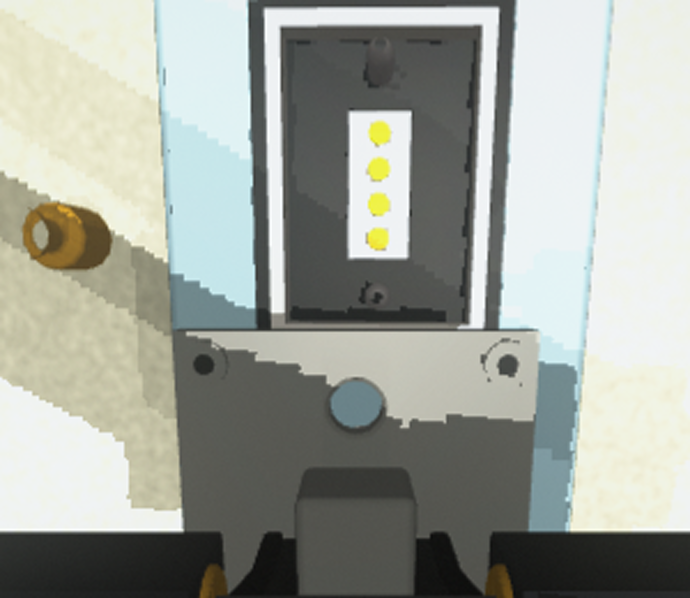

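Crop: peg tips at crop (380,42) and (376,295), and the lid's far hole at (357,404), with the LED strip between the pegs. That puts the pegs at full-frame px (295.2,18.4) and (293.5,128.3), about 1.5 px from the prediction.

```bash
python3 - <<'E'
from h import *
import json
o=env.get_obs(); c=env.read_camera("wrist"); im=c["image"]
Rt=R.from_euler('xyz',o["tool_rot"],degrees=True).as_matrix(); p0=o["tool_pos"]
# pegs at tip height
g=cv2.cvtColor(im,cv2.COLOR_BGR2GRAY)
P=cast(c,[(295.2,18.4),(293.4,128.0)],.081,o); print("pegs",P,np.linalg.norm(P[0]-P[1]))
d=P[0]-P[1]; print("yaw",np.degrees(np.arctan2(-d[0],d[1])),"mid",P.mean(0))
# lid hole: bluish region in the lid
x0,y0=270,160; h=cv2.cvtColor(im,cv2.COLOR_BGR2HSV)[y0:y0+34,x0:x0+34]
m=(h[...,1]>50).astype(np.uint8); k=max(cv2.findContours(m,0,1)[0],key=cv2.contourArea)
e=cv2.minEnclosingCircle(k); uv=np.array(e[0])+[x0,y0]; print("hole px",uv,e[1],cv2.contourArea(k))
T=np.array(c["T_tool_cam"]); 
for uvv in(uv,(285.0,175.5)):
    dd=np.array([(uvv[0]-c["cx"])/c["fx"],(uvv[1]-c["cy"])/c["fy"],1]); r=T[:3,:3]@dd
    q=T[:3,3]+r*(.0038-T[2,3])/r[2]; print("hole in tool mm",q*1000)
# lid front edge & ridge rows for check
col=g[:,250].astype(int); print("front edge row", [i for i in range(130,170) if abs(col[i+1]-col[i-1])>40])
a=h
E
```

```text
pegs [[ 0.50928426 -0.06486084  0.081     ]
 [ 0.51580873 -0.13987467  0.081     ]] 0.07529702864853031
yaw 4.970900491459377 mid [ 0.5125465  -0.10236775  0.081     ]
hole px [284.14999962 175.5       ] 10.453449249267578 289.0
hole in tool mm [39.53077992  0.18153508  3.8       ]
hole in tool mm [39.53139397  0.61645544  3.8       ]
front edge row [134, 135, 142, 143, 144, 155, 156]
```

Peg spacing reads 75.3 mm (76 nominal), yaw 4.97°. The held lid's centre is about 1.5 mm along tool +x. Moving to the hover position.

```bash
python3 - <<'E'
from h import *
togo([.5122,-.1039,.12],95)
E
```

```text
pos [ 0.518  -0.1996  0.1756] rot [-1.7814e+02  1.6000e-01  9.5530e+01] F [ 0.2  0.7 -0.7] w 0.0235 t 7.4833
shift cm [9.59 0.52 5.52] turn [-1.86  0.17  0.53]
```

>>> servo_tool(plan=[[0,[0,0,0],[-1.8,0.2,0.5]],[0,[1.5,0,0],[0,0,0]],[0,[2,0.1,0],[0,0,0]],[0,[2,0.1,1],[0,0,0]],[0,[2,0.1,1.5],[0,0,0]],[0,[1.5,0.1,1.5],[0,0,0]],[0,[0.5,0.1,1],[0,0,0]],[0,[0,0,0],[0,0,0]],[0,[0,0,0],[0,0,0]]])

```text
time_s: 8.23
tool_pos: [0.5153, -0.0885, 0.124]
tool_rot: [179.8, -0.3, 96.0]
force: [-0.0, -0.3, -1.1]
grip_width: 0.0236
```

```bash
python3 - <<'E'
from h import *
togo([.5122,-.1039,.105],95)
E
```

```text
pos [ 0.5153 -0.0885  0.124 ] rot [179.83  -0.28  96.03] F [-0.  -0.3 -1.1] w 0.0236 t 8.2333
shift cm [-1.51 -0.48  1.89] turn [ 0.17 -0.28  1.03]
```

>>> servo_tool(plan=[[0,[-0.8,-0.2,0.3],[0.1,-0.1,0.5]],[0,[-0.7,-0.2,0.6],[0.1,-0.1,0.5]],[0,[0,0,0.6],[0,0,0]],[0,[0,0,0],[0,0,0]],[0,[0,0,0],[0,0,0]],[0,[0,0,0],[0,0,0]]])

```text
time_s: 8.73
tool_pos: [0.5137, -0.1111, 0.1097]
tool_rot: [179.9, 0.1, 94.5]
force: [-0.8, -0.6, -1.5]
grip_width: 0.0237
```

```bash
python3 - <<'E'
from h import *
togo([.5122,-.1039,.105],95)
E
```

```text
pos [ 0.5137 -0.1111  0.1097] rot [1.7987e+02 1.2000e-01 9.4530e+01] F [-0.8 -0.6 -1.5] w 0.0237 t 8.7333
shift cm [ 0.74 -0.1   0.46] turn [ 0.13  0.12 -0.47]
```

>>> servo_tool(plan=[[0,[0.3,-0.1,0.1],[0.1,0.1,-0.3]],[0,[0.3,0,0.2],[0,0,-0.1]],[0,[0,0,0],[0,0,0]],[0,[0,0,0],[0,0,0]],[0,[0,0,0],[0,0,0]],[0,[0,0,0],[0,0,0]]])

```text
time_s: 9.23
tool_pos: [0.5127, -0.1044, 0.1071]
tool_rot: [179.9, -0.0, 95.0]
force: [0.2, 0.5, -1.9]
grip_width: 0.0239
```

```bash
python3 - <<'E'
from h import *
togo([.5122,-.1039,.105],95)
E
```

```text
pos [ 0.5127 -0.1044  0.1071] rot [ 1.7991e+02 -1.0000e-02  9.4990e+01] F [ 0.2  0.5 -1.9] w 0.0239 t 9.2333
shift cm [ 0.05 -0.04  0.21] turn [ 0.09 -0.01 -0.01]
```

>>> servo_tool(plan=[[0,[0.05,-0.04,0.2],[0.1,0,0]],[0,[0,0,0],[0,0,0]],[0,[0,0,0],[0,0,0]]])

```text
time_s: 9.48
tool_pos: [0.5124, -0.1036, 0.1051]
tool_rot: [180.0, -0.0, 95.0]
force: [0.1, -0.5, -1.8]
grip_width: 0.0235
```

```bash
python3 - <<'E'
from h import *
o=env.get_obs(); c=env.read_camera("wrist"); s=env.read_camera("scene")
a=cv2.resize(c["image"][100:240,215:355],(520,520),interpolation=2)
b=cv2.resize(s["image"][130:310,130:310],(280,280),interpolation=2)
b=cv2.convertScaleAbs(b,alpha=1.6); v=np.zeros((520,800,3),np.uint8); v[:,:520]=a; v[:280,520:]=b; cv2.imwrite("pics/w3.png",v)
togo([.5122,-.1039,.105],95,o)
# predicted px of far hole and far peg tip
u=R.from_euler('xyz',o["tool_rot"],degrees=True)
print(proj(c,[[.5093,-.0649,.081],u.apply([.0395,.0004,.0038])+o["tool_pos"]],o))
E
```

```text
pos [ 0.5124 -0.1036  0.1051] rot [ 1.7999e+02 -1.0000e-02  9.5020e+01] F [ 0.1 -0.5 -1.8] w 0.0235 t 9.4833
shift cm [-0.02 -0.02  0.01] turn [ 0.01 -0.01  0.02]
[[284.34334892 170.58445299]
 [284.55634266 175.58478463]]
```

View pics/w3.png

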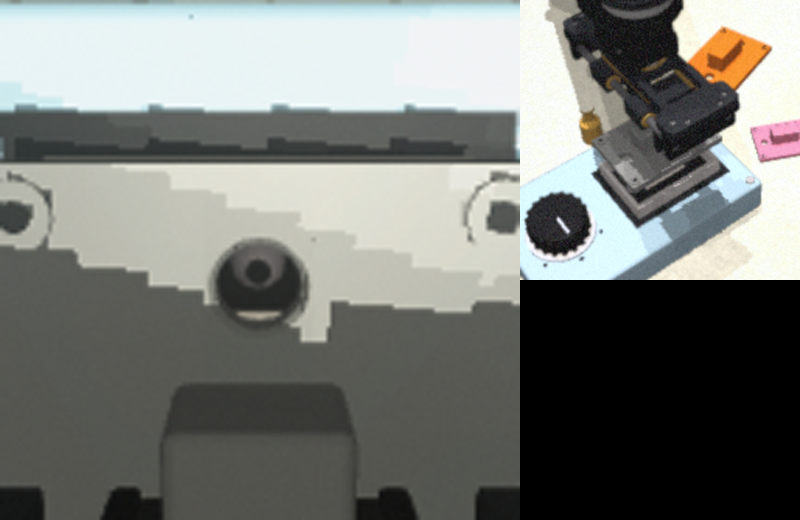

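The wrist crop shows the far peg tip at crop (258,270) inside the hole centred at (261,284). Now checking that offset with rays.

```bash
python3 - <<'E'
from h import *
o=env.get_obs(); c=env.read_camera("wrist"); 
u=R.from_euler('xyz',o["tool_rot"],degrees=True)
f=140/520
peg=cast(c,[(215+258*f-.4,100+270*f-.4)],.081,o)[0]; print("peg in tool mm",u.inv().apply(peg-o["tool_pos"])*1000, peg)
hol=cast(c,[(215+261*f-.4,100+284*f-.4)],o["tool_pos"][2]-.0038,o)[0]; print("hole",u.inv().apply(hol-o["tool_pos"])*1000)
togo([.5122,-.1039,.095],95,o)
E
```

```text
peg in tool mm [37.87610052  0.12361683 24.00345277] [ 0.50912675 -0.0659015   0.081     ]
hole [39.25142796  0.56049302  3.81057339]
pos [ 0.5123 -0.1036  0.105 ] rot [-1.800e+02 -2.000e-02  9.502e+01] F [ 0.5 -0.6 -2.2] w 0.0233 t 9.5833
shift cm [-0.02 -0.01  1.  ] turn [-0.   -0.02  0.02]
```

>>> servo_tool(plan=[[0,[-0.1,-0.03,0.3],[0,0,0]],[0,[0,0,0.4],[0,0,0]],[0,[0,0,0.4],[0,0,0]],[0,[0,0,0.2],[0,0,0]],[0,[0,0,0],[0,0,0]],[0,[0,0,0],[0,0,0]]])

```text
time_s: 10.13
tool_pos: [0.5118, -0.105, 0.0902]
tool_rot: [-180.0, -0.0, 95.0]
force: [0.4, -0.8, -0.4]
grip_width: 0.0233
```

```bash
python3 - <<'E'
from h import *
togo([.5119,-.1048,.078],95)
E
```

```text
pos [ 0.5118 -0.105   0.0902] rot [-1.7997e+02 -1.0000e-02  9.4990e+01] F [ 0.4 -0.8 -0.4] w 0.0233 t 10.1333
shift cm [0.02 0.01 1.22] turn [-0.03 -0.01 -0.01]
```

>>> servo_tool(plan=[[0,[0,0,0.2],[0,0,0]],[0,[0,0,0.2],[0,0,0]],[0,[0,0,0.2],[0,0,0]],[0,[0,0,0],[0,0,0]],[0,[0,0,0],[0,0,0]],[0,[0,0,0],[0,0,0]]])

```text
time_s: 10.63
tool_pos: [0.5119, -0.105, 0.0836]
tool_rot: [-180.0, -0.0, 95.0]
force: [-0.1, -0.7, -1.7]
grip_width: 0.0237
```

```bash
python3 - <<'E'
from h import *
togo([.5119,-.1048,.078],95)
c=env.read_camera("wrist")
a=cv2.resize(c["image"][100:240,215:355],(520,520),interpolation=2); cv2.imwrite("pics/w4.png",a)
E
```

```text
pos [ 0.5119 -0.105   0.0836] rot [-1.7997e+02 -1.0000e-02  9.5000e+01] F [-0.1 -0.7 -1.7] w 0.0237 t 10.6333
shift cm [0.02 0.   0.56] turn [-0.03 -0.01 -0.  ]
```

View pics/w4.png

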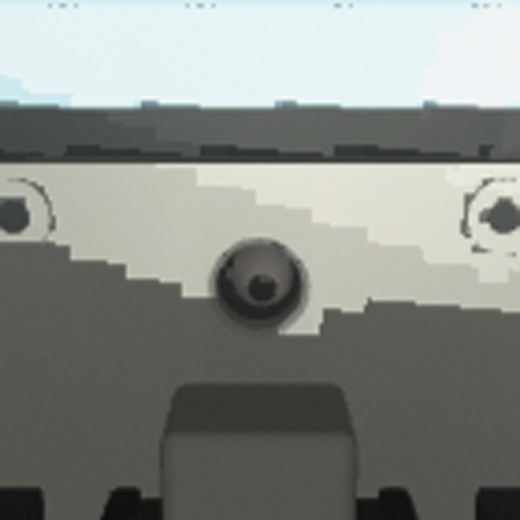

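The peg tip at crop (263,287) sits within about 0.5 mm of the hole centre (261,284). Continuing down.

>>> servo_tool(plan=[[0,[-0.02,0.02,0.2],[0,0,0]],[0,[0,0,0.2],[0,0,0]],[0,[0,0,0.2],[0,0,0]],[0,[0,0,0.2],[0,0,0]],[0,[0,0,0],[0,0,0]],[0,[0,0,0],[0,0,0]],[0,[0,0,0],[0,0,0]]])

```text
time_s: 11.27
tool_pos: [0.5123, -0.1052, 0.0749]
tool_rot: [-180.0, -0.0, 95.0]
force: [0.5, -1.5, -1.2]
grip_width: 0.0235
```

```bash
python3 - <<'E'
from h import *
togo([.5119,-.1048,.068],95)
E
```

```text
pos [ 0.5123 -0.1052  0.0749] rot [-1.7999e+02 -1.0000e-02  9.5000e+01] F [ 0.5 -1.5 -1.2] w 0.0235 t 11.2667
shift cm [ 0.04 -0.03  0.69] turn [-0.01 -0.01 -0.  ]
```

>>> servo_tool(plan=[[0,[0,0,0.15],[0,0,0]],[0,[0,0,0.15],[0,0,0]],[0,[0,0,0.1],[0,0,0]],[0,[0,0,0],[0,0,0]],[0,[0,0,0],[0,0,0]]], force=55)

```text
time_s: 11.68
tool_pos: [0.5124, -0.1052, 0.0726]
tool_rot: [-180.0, -0.1, 95.0]
force: [-3.1, 0.3, 3.7]
grip_width: 0.0238
```

>>> servo_tool(plan=[[0,[0,0,0],[0,0,0]],[0,[0,0,0],[0,0,0]],[0,[0,0,0],[0,0,0]]])

```text
time_s: 11.93
tool_pos: [0.5124, -0.1052, 0.073]
tool_rot: [-180.0, -0.1, 95.0]
force: [-2.4, 0.5, 3.0]
grip_width: 0.0234
```

>>> servo_tool(plan=[[0,[0,-0.03,0.15],[0,0,0]],[0,[0,0,0.15],[0,0,0]],[0,[0,0,0.15],[0,0,0]],[0,[0,0,0.1],[0,0,0]],[0,[0,0,0.05],[0,0,0]],[0,[0,0,0.05],[0,0,0]]])

```text
time_s: 12.43
tool_pos: [0.5124, -0.1052, 0.0684]
tool_rot: [180.0, -0.2, 95.0]
force: [-4.5, 0.6, 9.1]
grip_width: 0.0236
```

>>> servo_tool(plan=[[0,[0,0,0.05],[0,0,0]],[0,[0,0,0.05],[0,0,0]],[0,[0,0,0.05],[0,0,0]],[0,[0,0,0.05],[0,0,0]]])

```text
time_s: 12.77
tool_pos: [0.5124, -0.1052, 0.0685]
tool_rot: [-180.0, -0.2, 95.0]
force: [-3.0, 1.4, 8.9]
grip_width: 0.0236
```

>>> servo_tool(plan=[[0,[0,-0.08,0.1],[0,0,0]],[0,[0,-0.08,0.1],[0,0,0]],[0,[0,-0.05,0.1],[0,0,0]],[0,[0,0,0.06],[0,0,0]],[0,[0,0,0.06],[0,0,0]],[0,[0,0,0.06],[0,0,0]]])

```text
time_s: 13.27
tool_pos: [0.5124, -0.1052, 0.068]
tool_rot: [179.8, -0.3, 95.1]
force: [-2.7, 1.2, 9.4]
grip_width: 0.0233
```

>>> servo_tool(plan=[[0,[0,0,0.06],[0,0,0]],[0,[0,0,0.06],[0,0,0]],[0,[0,0,0.06],[0,0,0]],[0,[0,0,0.06],[0,0,0]]])

```text
time_s: 13.6
tool_pos: [0.5124, -0.1052, 0.068]
tool_rot: [179.9, -0.4, 95.1]
force: [-4.4, 1.1, 10.8]
grip_width: 0.0238
```

```bash
python3 - <<'E'
from h import *
togo([.5119,-.1048,.0673],95); print(env.get_obs()["wrist_torque"])
E
```

```text
pos [ 0.5124 -0.1052  0.068 ] rot [179.88  -0.38  95.07] F [-4.4  1.1 10.8] w 0.0238 t 13.6
shift cm [ 0.04 -0.05  0.07] turn [ 0.12 -0.38  0.07]
[-0.12970876  1.04411886 -0.01477699]
```

>>> servo_tool(plan=[[0,[0,0,0.07],[0,-0.4,0]],[0,[0,0,0.07],[0,-0.4,0]],[0,[0,0,0.07],[0,-0.3,0]],[0,[0,0,0.07],[0,-0.2,0]],[0,[0,0,0.07],[0,-0.1,0]],[0,[0,0,0.07],[0,-0.1,0]]])

```text
time_s: 14.1
tool_pos: [0.5125, -0.1052, 0.0678]
tool_rot: [179.9, 0.9, 94.9]
force: [-2.8, -0.3, 11.0]
grip_width: 0.0237
```

```bash
python3 - <<'E'
from h import *
togo([.5119,-.1048,.0673],95); print(env.get_obs()["wrist_torque"])
c=env.read_camera("wrist")
a=cv2.resize(c["image"][100:240,215:355],(520,520),interpolation=2); cv2.imwrite("pics/w5.png",a)
E
```

```text
pos [ 0.5125 -0.1052  0.0678] rot [179.9    0.95  94.95] F [-2.8 -0.3 11. ] w 0.0237 t 14.1
shift cm [ 0.05 -0.06  0.05] turn [ 0.1   0.95 -0.05]
[0.49204037 1.163834   0.12316006]
```

View pics/w5.png

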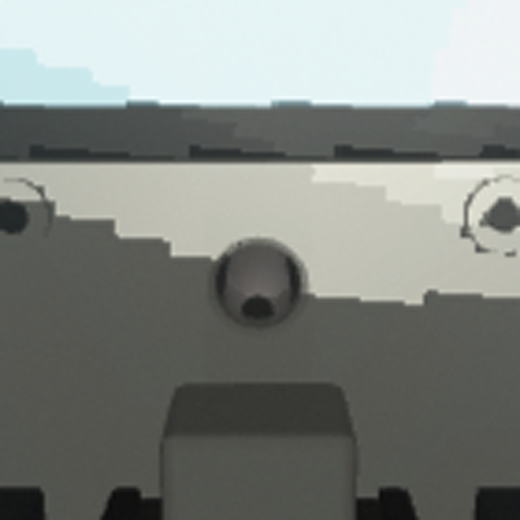

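>>> servo_tool(plan=[[0,[0,0,0.07],[0,0.4,0]],[0,[0,0,0.07],[0,0.3,0]],[0,[0,0,0.07],[0,0.2,0]],[0,[0,0,0.07],[0,0,0]],[0,[0,0,0.07],[0,0,0]],[0,[0,0,0.07],[0,0,0]]])

```text
time_s: 14.65
tool_pos: [0.5126, -0.1051, 0.0677]
tool_rot: [179.9, -0.2, 95.0]
force: [-4.7, 0.4, 10.1]
grip_width: 0.0233
```

```bash
python3 - <<'E'
from h import *
togo([.5119,-.1048,.0673],95); print(env.get_obs()["wrist_torque"])
E
```

```text
pos [ 0.5126 -0.1051  0.0677] rot [ 1.7994e+02 -1.7000e-01  9.5000e+01] F [-4.7  0.4 10.1] w 0.0233 t 14.65
shift cm [ 0.04 -0.07  0.04] turn [ 0.06 -0.17  0.  ]
[-0.03120058  1.168629    0.00267188]
```

>>> servo_tool(plan=[[0,[0,0,0.07],[0,0,0]],[0,[0,0,0.07],[0,0,0]],[0,[0,0,0.07],[0,0,0]],[0,[0,0,0.07],[0,0,0]],[0,[0,0,0.07],[0,0,0]],[0,[0,0,0.07],[0,0,0]],[0,[0,0,0.07],[0,0,0]],[0,[0,0,0.07],[0,0,0]],[0,[0,0,0.07],[0,0,0]],[0,[0,0,0.07],[0,0,0]]])

```text
time_s: 15.48
tool_pos: [0.5126, -0.1051, 0.0674]
tool_rot: [-180.0, -0.4, 95.1]
force: [-4.2, 0.8, 10.6]
grip_width: 0.0232
```

```bash
python3 - <<'E'
from h import *
togo([.5119,-.1048,.0673],95)
E
```

```text
pos [ 0.5126 -0.1051  0.0674] rot [-179.97   -0.38   95.09] F [-4.2  0.8 10.6] w 0.0232 t 15.4833
shift cm [ 0.04 -0.07  0.01] turn [-0.03 -0.38  0.09]
```

>>> servo_tool(plan=[[0,[0,0,0.07],[0,-0.05,0]],[0,[0,0,0.07],[0,-0.05,0]],[0,[0,0,0.07],[0,-0.05,0]],[0,[0,0,0.07],[0,-0.05,0]],[0,[0,0,0.07],[0,-0.05,0]],[0,[0,0,0.07],[0,-0.05,0]],[0,[0,0,0.07],[0,-0.05,0]],[0,[0,0,0.07],[0,-0.05,0]],[0,[0,0,0.07],[0,-0.05,0]],[0,[0,0,0.07],[0,-0.05,0]],[0,[0,0,0.07],[0,-0.05,0]],[0,[0,0,0.07],[0,-0.05,0]],[0,[0,0,0.07],[0,-0.05,0]],[0,[0,0,0.07],[0,-0.05,0]],[0,[0,0,0.07],[0,-0.05,0]]])

```text
time_s: 16.73
tool_pos: [0.5126, -0.1051, 0.0674]
tool_rot: [-179.9, -0.0, 95.0]
force: [-4.7, 1.2, 10.6]
grip_width: 0.0234
```

```bash
python3 - <<'E'
from h import *
togo([.5119,-.1048,.0673],95)
E
```

```text
pos [ 0.5126 -0.1051  0.0674] rot [-1.7991e+02 -2.0000e-02  9.5040e+01] F [-4.7  1.2 10.6] w 0.0234 t 16.7333
shift cm [ 0.04 -0.07  0.01] turn [-0.09 -0.02  0.04]
```

Steady at 7.4 mm depth: reading 10.6 N plus 1.2 N lid weight gives about 11.8 N on the frame. Holding over 3 s more.

>>> servo_tool(plan=[[0,[0,0,0.07],[0,-0.03,0]],[0,[0,0,0.07],[0,-0.03,0]],[0,[0,0,0.07],[0,-0.03,0]],[0,[0,0,0.07],[0,-0.03,0]],[0,[0,0,0.07],[0,-0.03,0]],[0,[0,0,0.07],[0,-0.03,0]],[0,[0,0,0.07],[0,-0.03,0]],[0,[0,0,0.07],[0,-0.03,0]],[0,[0,0,0.07],[0,-0.03,0]],[0,[0,0,0.07],[0,-0.03,0]],[0,[0,0,0.07],[0,-0.03,0]],[0,[0,0,0.07],[0,-0.03,0]],[0,[0,0,0.07],[0,-0.03,0]],[0,[0,0,0.07],[0,-0.03,0]],[0,[0,0,0.07],[0,-0.03,0]],[0,[0,0,0.07],[0,-0.03,0]],[0,[0,0,0.07],[0,-0.03,0]],[0,[0,0,0.07],[0,-0.03,0]],[0,[0,0,0.07],[0,-0.03,0]],[0,[0,0,0.07],[0,-0.03,0]]])

```text
time_s: 18.4
tool_pos: [0.5126, -0.1052, 0.0675]
tool_rot: [-179.9, -0.0, 95.0]
force: [-4.9, 0.9, 11.4]
grip_width: 0.0235
```

>>> servo_tool(plan=[[0,[0,0,0.07],[0,-0.03,0]],[0,[0,0,0.07],[0,-0.03,0]],[0,[0,0,0.07],[0,-0.03,0]],[0,[0,0,0.07],[0,-0.03,0]],[0,[0,0,0.07],[0,-0.03,0]],[0,[0,0,0.07],[0,-0.03,0]],[0,[0,0,0.07],[0,-0.03,0]],[0,[0,0,0.07],[0,-0.03,0]],[0,[0,0,0.07],[0,-0.03,0]],[0,[0,0,0.07],[0,-0.03,0]],[0,[0,0,0.07],[0,-0.03,0]],[0,[0,0,0.07],[0,-0.03,0]],[0,[0,0,0.07],[0,-0.03,0]],[0,[0,0,0.07],[0,-0.03,0]],[0,[0,0,0.07],[0,-0.03,0]],[0,[0,0,0.07],[0,-0.03,0]],[0,[0,0,0.07],[0,-0.03,0]],[0,[0,0,0.07],[0,-0.03,0]],[0,[0,0,0.07],[0,-0.03,0]],[0,[0,0,0.07],[0,-0.03,0]]])

```text
time_s: 20.07
tool_pos: [0.5126, -0.1052, 0.0674]
tool_rot: [-179.9, -0.0, 95.0]
force: [-5.3, 0.9, 11.6]
grip_width: 0.0235
```

```bash
python3 - <<'E'
from h import *
fz=[]
for n in ("scene","top","scene","top","scene","top"):
    c=env.read_camera(n); o=env.get_obs(); fz.append((round(o["time_s"],2),round(float(o["force"][2]),1),round(float(o["tool_pos"][2]),4)))
    cv2.imwrite(f"pics/f_{n}.png",c["image"])
print(fz); togo([.5119,-.1048,.0673],95)
a=cv2.imread("pics/f_scene.png")[120:360,90:420]; b=cv2.imread("pics/f_top.png")[150:330,110:450]
v=np.zeros((600,800,3),np.uint8); a=cv2.resize(a,(410,300));b=cv2.resize(b,(700,290)); v[:300,:410]=a; v[305:595,:700]=b
cv2.imwrite("pics/f.png",cv2.convertScaleAbs(v,alpha=1.5))
E
```

```text
[(20.12, 10.7, 0.0675), (20.17, 10.2, 0.0675), (20.22, 10.5, 0.0674), (20.27, 10.7, 0.0674), (20.32, 11.4, 0.0675), (20.37, 10.4, 0.0675)]
pos [ 0.5126 -0.1052  0.0675] rot [-1.7986e+02 -3.0000e-02  9.5000e+01] F [-4.6  0.6 10.4] w 0.0238 t 20.3667
shift cm [ 0.04 -0.07  0.02] turn [-0.14 -0.03  0.  ]
```

View pics/f.png

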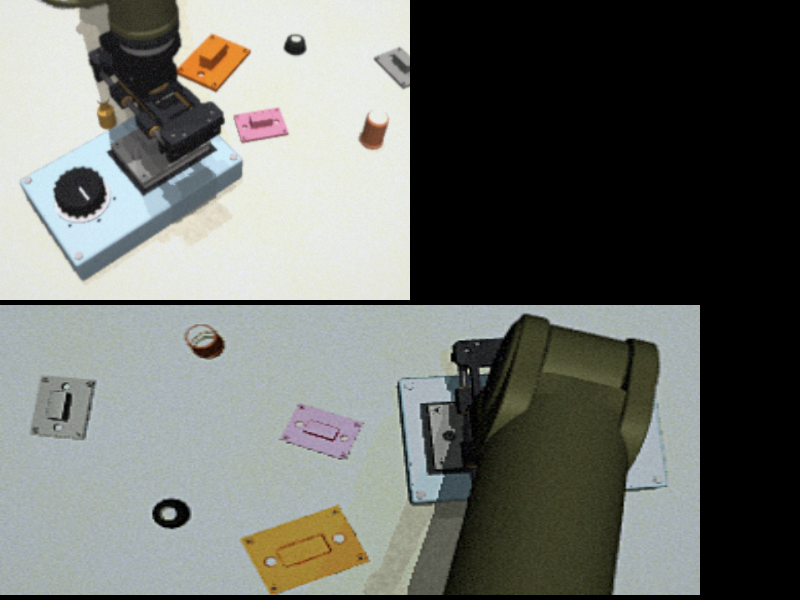

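The lid is seated, the push has been steady for over 3 s, and the push also held through 0.3 s on a fixed target. The relay (scene 375,130), foot (295,45), plunger (107,113) and knob look untouched. Signing off.

```bash
python3 -c "
from h import *
print(env.sign_off()); print(env.get_obs()['force'])"
```

```text
the job is handed in; nothing more can be done
None
the job is handed in; nothing more can be done
```

The grey lid is seated over both pegs on the panel. I signed off with the arm still gripping it and pressing it down, at about 20 s on the clock.

- **Push:** the wrist force in z read 10.2–11.6 N from 15.5 s to 20.4 s. Adding the lid's weight, about 1.2 N, that is about 11.5–12.8 N on the frame. The frame had sunk about 7.4 mm, which fits 12 N and stays clear of the 15 mm stop. The tool height stayed within about 0.1 mm, and the lid was level to about 0.2° at the end.
- **Seating:** the wrist camera showed the far peg in its hole. The near peg was hidden by the gripper, so I judged it only from the depth and the level lid.
- **Other items:** in the last pictures the knob, relay can, plunger, rubber foot and look-alikes looked unmoved. I compared them by eye, not by measurement.
- **Side force:** the wrist also read a steady sideways force of 4–5 N along world x while pressing. A small sideways correction did not remove it. I left it because the peg looked centred across the hole; friction on the frame is my guess at the cause.

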